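Return a sanding block to the one empty pocket of a flap-covered tray

TASK

The orange sanding block stands on end on the bench: push it over lightly so that it lies on its flat rubber sole with the wooden knob up. One of the four pockets of the blue tray is empty and the other three each hold a block out of sight, so feel through the sprung flaps, pressing gently, for the empty one; then lower the block by its knob, in hand, knob up, down to that pocket's floor, let go and take the hand out. Leave everything else on the bench where it is.

Things in the scene. Friction and masses are not known exactly. Their poses are not given: they have to be found in the camera images.
- tray: Blue tray fixed to the bench, 144 mm (x) by 305 mm (y), 82 mm high; origin at the centre of its underside, z up. Four pockets side by side along y, 0 to 3 towards +y, each 134 mm (x) by 70 mm (y) inside, 75 mm apart, floor 4 mm above the bench. Exactly one is empty; in each other a block like the loose one lies centred on its sole, knob up, its length along the tray's x.
- pocket0 (a point): Centre of pocket 0's mouth, level with the tray's top; axes as the tray's. Every mouth is shut by two slick grey flaps, each 130 by 34 mm, hinged on the pocket's long walls and meeting at its centre line; they swing down under less than 3 N and spring shut.
- pocket1 (a point): Centre of pocket 1's mouth, level with the tray's top; axes as the tray's. Press down at the centre of any pocket: a full one stops you, rigid, at its block's knob 24 mm below the top; in the empty one only the flaps resist, down to the floor 78 mm below the top.
- pocket2 (a point): Centre of pocket 2's mouth, level with the tray's top; axes as the tray's
- pocket3 (a point): Centre of pocket 3's mouth, level with the tray's top; axes as the tray's
- block_c (a point): Centre of the loose sanding block (0.2 to 0.38 kg). z runs along its length (120 mm), y across its width (46 mm), x from sole to knob (54 mm in all). The orange body with black rubber sole is 24 mm thick (x = -27 to -3 mm); the pale square wooden knob at its middle stands 30 mm out of it (x = -3 to 27 mm), 14 mm thick along z and 16 mm along y. Lying on its sole, x points up.
- block: The same block; axes as the centre's, origin 60 mm along -z from it. At first it stands on that end, z up, knob turned roughly towards the robot; pushed some 30 mm near its top (90 to 120 mm up, above the knob), from the knob side, it falls over onto its sole, away from the knob.
- flask: Bystander: blue vacuum flask, 74 mm across, 235 mm tall; origin under its centre
- mate: Bystander: blue cup, 72 mm across, 85 mm tall; origin under its centre
- disc: Bystander: dark grinding disc lying flat, 110 mm across, 8 mm thick; origin under its centre
- pliers: Bystander: pliers with orange handles, about 170 mm long along x, 14 mm high, jaws to +x; origin on the bench near the pivot
- tape: Bystander: yellow and black tape measure, 70 by 35 mm, 65 mm high; origin under its centre
- brush: Bystander: red brush lying along its x axis; origin at its underside
Mind the look-alikes: they are no part of the job. Leave any green or purple look-alike of the block alone.

How it is judged (in metres and radians):
On the way, in this order (a step that is already met when the one before it is completed fails the run):
1. the block lies on its sole on the bench, knob up (angle between block_c's own x axis and vertical below 0.12 rad and height (world z) of block_c below 0.035 m and not (horizontal distance between block_c and pocket0 below 0.06 m or horizontal distance between block_c and pocket1 below 0.06 m or horizontal distance between block_c and pocket2 below 0.06 m or horizontal distance between block_c and pocket3 below 0.06 m)), for 0.2 s.
2. the block, still touched by the fingers, has come down to within about 24 mm of a pocket's floor ((horizontal distance between block_c and pocket0 below 0.02 m or horizontal distance between block_c and pocket1 below 0.02 m or horizontal distance between block_c and pocket2 below 0.02 m or horizontal distance between block_c and pocket3 below 0.02 m) and z of block_c in the frame of tray below 0.055 m and contact force between the fingers and block above 0.3 N), for 0.05 s.
At the end, for the whole second after the job is handed in: The loose block lies at rest on the floor of the empty pocket (centre less than 40 mm above the tray's underside and within 20 mm of the pocket's centre, seen from above), knob up within 0.15 rad, and the fingers touch neither it nor the tray ((horizontal distance between block_c and pocket0 below 0.02 m or horizontal distance between block_c and pocket1 below 0.02 m or horizontal distance between block_c and pocket2 below 0.02 m or horizontal distance between block_c and pocket3 below 0.02 m) and z of block_c in the frame of tray below 0.04 m and angle between block_c's own x axis and vertical below 0.15 rad and linear speed of block below 0.02 m/s and contact force between the fingers and block below 0.1 N and contact force between the fingers and tray below 0.1 N).
It fails at once if a bystander (flask, cup, disc, pliers, tape measure or brush) is moved by more than 30 mm (distance of any of flask, mate, disc, pliers, tape, brush from where it was at the start of the episode above 0.03 m).
It fails at once if the fingers press on the tray, its flaps or what lies under them  with more than 40 N before the block is down in its pocket (contact force between the fingers and tray above 40 N and not ((horizontal distance between block_c and pocket0 below 0.02 m or horizontal distance between block_c and pocket1 below 0.02 m or horizontal distance between block_c and pocket2 below 0.02 m or horizontal distance between block_c and pocket3 below 0.02 m) and z of block_c in the frame of tray below 0.055 m)).
It also fails if it takes over 64 s, if anything falls off the work surface, if the arm or the gripper's body presses on something with over 40 N, if the wrist force passes 120 N, or if a joint passes its speed limit or range.

ROBOT

A 6-joint arm with a two-finger parallel gripper is mounted at the origin on the work surface. World frame = base frame: x ahead of the robot, y to its left, z up, the work surface at z = 0. Lengths are in m, angles in degrees, forces in N, time in s.
With the tool pointing down it reaches from about 0.3 to 0.75 m from the base axis. Payload 8.5 kg.
Tool frame: the origin (TCP) lies at the very end of the fingers, on their centre line; the grasp point (between the pads) lies 19 mm behind it (env.pinch_z is the distance from the TCP to the grasp point, in m); z points along the fingers, y is the line along which they close (so a half turn about z gives the same grasp; the last joint's range is limited). The gripper opens to 85 mm and grips with 20 to 120 N. Pads are 22 mm wide; open, the fingers measure 114 mm over their backs; the gripper's body (76 mm by 85 mm) begins 54 mm behind the grasp point. The pads swing forward as they close: fully open they stand 13 mm farther back than shut.
Start: joints at [53.497, 21.807, 74.336, -0, 83.858, -12.336], TCP at [0.225, 0.502, 0.231] pointing down, gripper open.
Joint ranges: [-178.18, 178.18], [-50.72, 133.34], [12.68, 142.11], [-81.47, 261.47], [9.98, 163.14], [-165.26, 165.26]. Speed limits (degrees/s): [136.94, 136.94, 180, 180, 180, 180].

INTERFACE

Orientations are given as a 3x3 rotation matrix whose columns are the frame's x, y, z axes.
In Python, from rig import env, viewer gives the robot as it stands.
- The arm moves only by the tool drive_tool, never from a script. Its argument "series" is a list of rows, each a list of 3 entries, a list of its own where there are three numbers: the shift along the tool's x, y, z in m, then the turn about the tool's z in degrees, then the finger opening in m, from 0 to 0.0854. A call has 1 to 20 rows; each row is the pose to reach, as a shift and turn from the pose commanded when the call began, along the tool's axes at that moment; what a row does not reach only later rows make up. A row lasts 1/10 s, in which the tool goes at most 50 mm and 8.59 degrees, less where a joint would pass 70% of its speed; a pose out of reach is approached as far as the arm can. A call with a gripper value outside its range is refused whole. The fingers move at their own pace and stop on an object; "newtons" is the grip in N (left out, the last holds). Time passes only in rows, so rows that repeat a pose let the fingers close. It gives the time, the measured TCP pose, the force, the opening and the grip force at its end, in the units of the state.
- env.observe(): the state, without advancing time (a new reading comes with each control period).
- viewer.get_image(name): name is "scene" or "top" or "wrist"; returns a dict with "img" (384x512x3 uint8, red, green, blue), "depth" (384x512 float32, m along the optical axis (not along the pixel's ray), 0 where there is no reading), "camera_matrix" (3x3 intrinsics, pixels), "rvec" (rotation vector, rad) and "tvec" (3), from world to camera coordinates, as OpenCV has them. Camera axes: x right, y down, z forward; pixel columns grow to the right and rows downward; lengths in m; the calibration is good to about 2 mm. The wrist camera is an equidistant fisheye: a pixel r from the principal point sees the ray r / f radians off the axis. A picture is of the moment at which its call begins.
- env.close_job(): hands the job in; it is judged then, once.
The state is a dict: "time_s": time; "q": joint angles; "qvel": joint speeds; "joint_efforts": joint torques, N m; "position": TCP position; "tool_rot": TCP orientation; "ft_force": force on the tool from outside, world axes, zero at the start; "wrist_torque": the same for the moment, N m; "grip_width": finger opening in m; "gripper_force": force on a finger pad.
Only numpy, scipy, OpenCV 4.12 (cv2) and the standard library are available. Lean on these libraries where they do the work, as an engineer would, in place of code of your own. Each camera call takes 0.05 s, during which the arm holds its last target. There are 200 camera calls.

## Working session

There is one attempt and no reset: what is moved stays moved. The work goes in short steps, Python scripts to look and compute and a tool call to move; the robot and the scene stay as the last step left them, time stands still between calls to the robot, and variables do not carry over. Pictures are saved under pics/ and viewed, at most 10 in all, crops included, and the job is handed in when it is done.

Besides the shell and the picture viewer there is one more tool, called by a JSON object that holds its "fn" and its "kwargs", one argument or row to a line. drive_tool: Moves the arm, as the interface text tells. Its arguments: {"type":"object","properties":{"series":{"type":"array"},"newtons":{"type":"number"}},"required":["series"]}

```bash
mkdir -p pics; ls; cat > h.py <<'E'
import numpy as np, cv2
from rig import env, viewer
def grab(n):
    d=viewer.get_image(n); d['R']=cv2.Rodrigues(np.array(d['rvec'],float))[0]; d['t']=np.array(d['tvec'],float).ravel(); d['K']=np.array(d['camera_matrix']); return d
def save(d,f): cv2.imwrite('pics/'+f,cv2.cvtColor(d['img'],cv2.COLOR_RGB2BGR))
def pts(d):  # world points from depth (pinhole)
    K=d['K'];h,w=d['depth'].shape;u,v=np.meshgrid(np.arange(w),np.arange(h));z=d['depth']
    c=np.stack([(u-K[0,2])/K[0,0]*z,(v-K[1,2])/K[1,1]*z,z],-1)
    return (c-d['t'])@d['R']
E
python3 - <<'E'
from h import *
for n in ('scene','top'):
    d=grab(n); save(d,n+'0.png'); np.savez(n+'0.npz',**{k:d[k] for k in('img','depth','R','t','K')}); print(n,d['K'].tolist(),(-d['R'].T@d['t']).round(3))
s=env.observe(); print(s['time_s'],s['position'],s['tool_rot'])
a=cv2.imread('pics/scene0.png');b=cv2.imread('pics/top0.png')
E
```

```text
pics
scene [[400.3835555440008, 0.0, 247.55184752455887], [0.0, 400.3835555440008, 191.3768916615458], [0.0, 0.0, 1.0]] [ 1.352 -0.223  1.024]
top [[412.0099428122872, 0.0, 252.41711429219967], [0.0, 412.0099428122872, 193.54972764417548], [0.0, 0.0, 1.0]] [0.317 0.021 1.248]
0.1 [0.22501035 0.50157615 0.23077342] [[-9.12336740e-01  4.09439891e-01 -8.05339301e-04]
 [ 4.09440581e-01  9.12336139e-01 -1.08681144e-03]
 [ 2.89756189e-04 -1.32127660e-03 -9.99999085e-01]]
```

View pics/scene0.png

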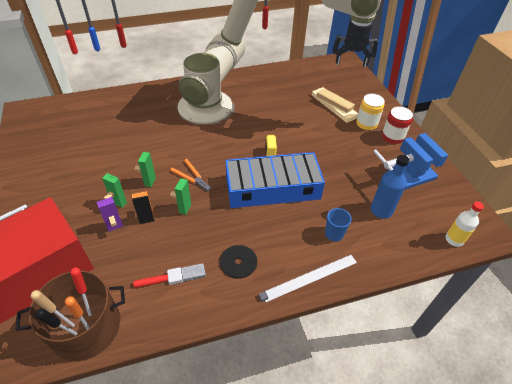

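View pics/top0.png

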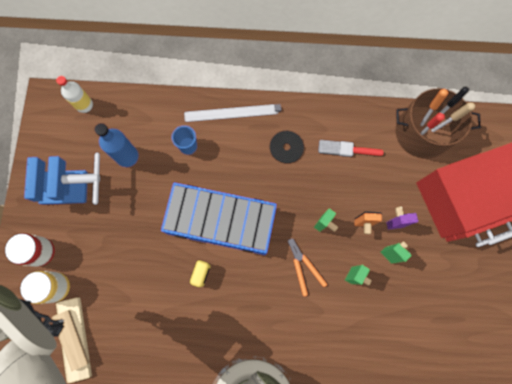

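The scene view shows the block's black sole at (143,207). In the top view the orange block is at (369,217) with its knob at (368,228) facing the robot, purple and green look-alikes are to its right and left, and the tray is centred at (219,218).

```bash
python3 - <<'E'
import numpy as np,cv2
from h import pts
D={n:dict(np.load(n+'0.npz')) for n in('scene','top')}
d=D['top'];P=pts(d);img=d['img'];hsv=cv2.cvtColor(img,cv2.COLOR_RGB2HSV)
big=cv2.resize(img[185:295,290:430],None,fx=5,fy=5,interpolation=cv2.INTER_CUBIC);cv2.imwrite('pics/c1.png',big[:,:,::-1])
def mask(lo,hi,box):
    m=cv2.inRange(hsv,lo,hi);z=np.zeros_like(m);x0,y0,x1,y1=box;z[y0:y1,x0:x1]=m[y0:y1,x0:x1];return z
m=mask((4,150,120),(16,255,255),(350,205,388,228));p=P[m>0];p=p[p[:,2]>.1]
print('block top',len(p),p.mean(0).round(4),p.min(0).round(3),p.max(0).round(3),cv2.minAreaRect(p[:,:2].astype(np.float32)))
q=P[215:240,350:390].reshape(-1,3);q=q[(q[:,2]>.05)&(q[:,2]<.085)];k=q[(q[:,0]<np.median(p[:,0])-.01)];print('knob',len(k),k.mean(0).round(4),k.min(0).round(3),k.max(0).round(3))
# tray
t=P[175:260,155:285].reshape(-1,3);s=t[(t[:,2]>.074)&(t[:,2]<.09)]
r=cv2.minAreaRect(s[:,:2].astype(np.float32));print('tray',r,np.median(s[:,2]),len(s))
m=mask((105,150,60),(125,255,255),(155,175,285,260))
c=max(cv2.findContours(m,0,2)[0],key=cv2.contourArea);print('tray px',cv2.minAreaRect(c),cv2.boxPoints(cv2.minAreaRect(c)))
# neighbours: all things above bench near
al=P[(P[...,2]>.02)];al=al[(abs(al[:,0]-p[:,0].mean())<.2)&(abs(al[:,1]-p[:,1].mean())<.25)]
for name,lo,hi,box in[('green1',(50,120,40),(80,255,255),(310,200,345,240)),('green2',(50,120,40),(80,255,255),(380,235,415,270)),('green3',(50,120,40),(80,255,255),(340,258,375,295)),('purple',(130,80,40),(160,255,255),(385,205,420,235))]:
    g=P[mask(lo,hi,box)>0];g=g[g[:,2]>.01];print(name,g.min(0).round(3),g.max(0).round(3))
pl=P[235:300,285:330].reshape(-1,3);pl=pl[pl[:,2]>.007];print('pliers',pl.min(0).round(3),pl.max(0).round(3))
# scene: points of black sole / block
S=pts(D['scene']);s=S[180:240,125:160].reshape(-1,3);s=s[(s[:,2]>.02)&(s[:,2]<.15)]
print('scene blk',s.min(0).round(3),s.max(0).round(3)); tp=s[s[:,2]>.112];print(tp.mean(0),cv2.minAreaRect(tp[:,:2].astype(np.float32)))
s=S[140:215,215:330].reshape(-1,3);s=s[(s[:,2]>.074)&(s[:,2]<.09)];print('scene tray',cv2.minAreaRect(s[:,:2].astype(np.float32)),np.median(s[:,2]))
E
```

```text
block top 124 [ 0.521  -0.3013  0.1267] [ 0.317 -0.329  0.1  ] [0.534 0.021 1.248] ((0.4343074858188629, -0.14725156128406525), (0.03813859447836876, 0.40847721695899963), 29.649234771728516)
knob 70 [ 0.4978 -0.3036  0.0663] [ 0.484 -0.313  0.057] [ 0.512 -0.296  0.073]
tray ((0.5033969283103943, 0.12496823072433472), (0.30537551641464233, 0.1479768007993698), 81.8070068359375) 0.08156469226326793 5215
tray px ((215.01235961914062, 241.94149780273438), (102.38771057128906, 2.9244308471679688), 11.920738220214844) [[164.62051 232.79765]
 [165.22458 229.9363 ]
 [265.4042  251.08534]
 [264.80014 253.9467 ]]
green1 [ 0.317 -0.186  0.022] [0.532 0.021 1.248]
green2 [ 0.409 -0.394  0.015] [ 0.45  -0.358  0.124]
green3 [ 0.343 -0.272  0.021] [ 0.386 -0.253  0.127]
purple [ 0.317 -0.429  0.012] [0.54  0.021 1.248]
pliers [ 0.293 -0.199  0.007] [0.477 0.021 1.248]
scene blk [ 0.376 -0.359  0.02 ] [ 0.543 -0.267  0.125]
[ 0.5295847  -0.30382783  0.11957635] ((0.5278047323226929, -0.30384203791618347), (0.04516006261110306, 0.0266652163118124), 84.03820037841797)
scene tray ((0.5629969835281372, 0.11626492440700531), (0.306147962808609, 0.2726149559020996), 80.93242645263672) 0.08175530188209405
```

View pics/c1.png

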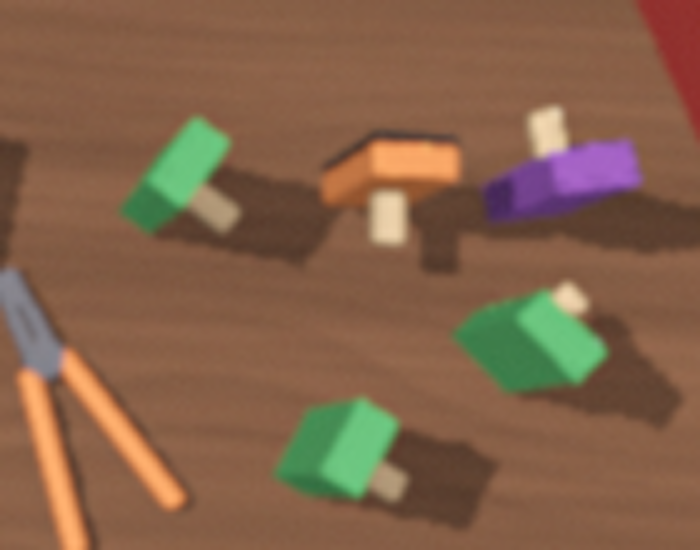

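The crop shows the orange block's top face at about (415,160) and its knob facing down towards the robot. The brush may lie in the fall path, so I'll check that and refine the fits.

```bash
cat >> h.py <<'E'
def go(target,yaw,pos=None):  # tool shift and turn; yaw = world angle of tool y, deg
    s=env.observe();R=np.array(s['tool_rot']);p=np.array(s['position'])
    cur=np.degrees(np.arctan2(R[1,1],R[0,1]));t=-(yaw-cur);t=(t+180)%360-180
    print('shift',(R.T@(np.array(target)-p)).round(4),'turn',round(t,2),'| at',p.round(4),'yaw',round(cur,1))
E
python3 - <<'E'
from h import *
D={n:dict(np.load(n+'0.npz')) for n in('scene','top')}
def hs(n): return cv2.cvtColor(D[n]['img'],cv2.COLOR_RGB2HSV)
Pt,Ps=pts(D['top']),pts(D['scene'])
# block: body top in both
for n,P,b in(('top',Pt,(350,205,392,240)),('scene',Ps,(125,180,160,235))):
    q=P[b[1]:b[3],b[0]:b[2]].reshape(-1,3);q=q[(q[:,2]>.114)&(q[:,2]<.13)];q=q[np.hypot(q[:,0]-.525,q[:,1]+.304)<.035];print(n,len(q),np.median(q[:,2]),cv2.minAreaRect(q[:,:2].astype(np.float32)))
# sole face in scene: fit normal
q=Ps[185:230,130:158].reshape(-1,3);c=hs('scene')[185:230,130:158].reshape(-1,3)
k=(q[:,2]>.02)&(q[:,2]<.105)&(c[:,2]<70)&(q[:,0]>.5)&(np.abs(q[:,1]+.304)<.03);f=q[k];u=np.linalg.svd(f-f.mean(0))[2][2];print('sole',k.sum(),f.mean(0),'normal',u,f.min(0),f.max(0))
# tray from scene and top, clean
for n,P in(('top',Pt),('scene',Ps)):
    q=P.reshape(-1,3);q=q[(abs(q[:,2]-.082)<.004)&(np.hypot(q[:,0]-.503,q[:,1]-.125)<.18)]
    print(n,cv2.minAreaRect(q[:,:2].astype(np.float32)),q.mean(0))
# gap lines blue between pockets: tray colour px at z=.082
al=Pt[100:165,300:400];z=al[...,2]>.005;hh=al[z];hh=hh[hh[:,2]<.1];print('brush',hh.min(0),hh.max(0))
al=Pt[120:170,262:312];hh=al[(al[...,2]>.004)];hh=hh[hh[:,2]<.1];print('disc',hh.min(0),hh.max(0))
s=np.radians(-8.2);yd=np.array([-np.sin(s),np.cos(s)])
for i in range(4):
    c=np.array([.5034,.125])+(i-1.5)*.075*yd;print(i,c.round(4))
go([*(np.array([.5034,.125])+1.5*.075*yd),.12],-8.2)
E
```

```text
top 158 0.12083981022823298 ((0.5261193513870239, -0.30538514256477356), (0.04785769432783127, 0.02490396425127983), 88.20674133300781)
scene 116 0.12016587922160708 ((0.5277851223945618, -0.30333536863327026), (0.044156335294246674, 0.026521073654294014), 84.03820037841797)
sole 274 [ 0.53786596 -0.30442756  0.06349992] normal [ 9.99862340e-01 -1.65854443e-02  4.72895421e-04] [ 0.52361844 -0.32651547  0.02043994] [ 0.54346314 -0.28133792  0.10399334]
top ((0.5043854713439941, 0.1248941570520401), (0.3048839569091797, 0.14427010715007782), 81.42377471923828) [0.50358141 0.12398756 0.08172775]
scene ((0.5048593878746033, 0.12588438391685486), (0.30743128061294556, 0.15097393095493317), 81.92801666259766) [0.50788601 0.12305204 0.08183764]
brush [ 0.69903123 -0.42237918  0.00500036] [ 0.92968151 -0.1052227   0.04322574]
disc [ 0.67677597 -0.14350677  0.0040025 ] [0.84748293 0.01577365 0.0171192 ]
0 [0.4874 0.0137]
1 [0.4981 0.0879]
2 [0.5087 0.1621]
3 [0.5194 0.2363]
shift [-0.3773 -0.1213  0.1108] turn 74.03 | at [0.225  0.5016 0.2308] yaw 65.8
```

{"fn": "drive_tool", "kwargs": {
  "series": [
    [[-0.379,-0.122,0],74.2,0],
    [[-0.379,-0.122,0],74.2,0],
    [[-0.379,-0.122,0],74.2,0],
    [[-0.379,-0.122,0],74.2,0],
    [[-0.379,-0.122,0],74.2,0],
    [[-0.379,-0.122,0],74.2,0],
    [[-0.379,-0.122,0],74.2,0],
    [[-0.379,-0.122,0],74.2,0],
    [[-0.379,-0.122,0],74.2,0],
    [[-0.379,-0.122,0.05],74.2,0],
    [[-0.379,-0.122,0.1],74.2,0],
    [[-0.379,-0.122,0.12],74.2,0],
    [[-0.379,-0.122,0.12],74.2,0]
  ],
  "newtons": 40
}}

```text
time_s: 1.4
position: [0.5194, 0.2348, 0.1082]
tool_rot: [[0.146, 0.989, -0.007], [0.989, -0.146, -0.002], [-0.002, -0.007, -1.0]]
ft_force: [-0.4, -0.9, 0.4]
grip_width: -0.0001
gripper_force: 0.0
```

```bash
python3 - <<'E'
from h import *
d=grab('wrist');save(d,'w1.png');print(d['K'].tolist(),d['t'],env.observe()['ft_force'],env.observe()['grip_width'])
go([.5209,.2363,.082],-8.4)
E
```

```text
[[297.3186396354542, 0.0, 256.78311952950884], [0.0, 297.3186396354542, 189.68128176559748], [0.0, 0.0, 1.0]] [-0.47905433  0.29299954  0.35080741] [ 0.01037643  0.87482079 -0.36773534] 6.312281688518888e-05
shift [0.0011 0.0002 0.0286] turn 0.03 | at [0.5206 0.2352 0.1106] yaw -8.4
```

{"fn": "drive_tool", "kwargs": {
  "series": [
    [[0.001,0,0.015],0,0],
    [[0.001,0,0.03],0,0],
    [[0.001,0,0.04],0,0],
    [[0.001,0,0.046],0,0],
    [[0.001,0,0.05],0,0],
    [[0.001,0,0.052],0,0],
    [[0.001,0,0.053],0,0],
    [[0.001,0,0.054],0,0],
    [[0.001,0,0.055],0,0],
    [[0.001,0,0.056],0,0],
    [[0.001,0,0.056],0,0]
  ]
}}

```text
time_s: 2.55
position: [0.5212, 0.2363, 0.0553]
tool_rot: [[0.146, 0.989, 0.0], [0.989, -0.146, 0.0], [0.0, 0.0, -1.0]]
ft_force: [1.1, 0.9, 0.5]
grip_width: -0.0
gripper_force: 0.6
```

{"fn": "drive_tool", "kwargs": {
  "series": [
    [[0,0,0.001],0,0],
    [[0,0,0.002],0,0],
    [[0,0,0.003],0,0],
    [[0,0,0.004],0,0],
    [[0,0,0.005],0,0],
    [[0,0,0.006],0,0],
    [[0,0,0.006],0,0]
  ]
}}

```text
time_s: 3.25
position: [0.5211, 0.2363, 0.0491]
tool_rot: [[0.146, 0.989, -0.0], [0.989, -0.146, -0.0], [-0.0, -0.0, -1.0]]
ft_force: [0.0, 0.2, 0.8]
grip_width: 0.0
gripper_force: 0.9
```

{"fn": "drive_tool", "kwargs": {
  "series": [
    [[0,0,0.008],0,0],
    [[0,0,0.015],0,0],
    [[0,0,0.018],0,0],
    [[0,0,0.02],0,0],
    [[0,0,0.021],0,0],
    [[0,0,0.022],0,0],
    [[0,0,0.023],0,0],
    [[0,0,0.024],0,0],
    [[0,0,0.025],0,0],
    [[0,0,0.026],0,0],
    [[0,0,0.026],0,0]
  ]
}}

```text
time_s: 4.35
position: [0.5211, 0.2363, 0.0232]
tool_rot: [[0.146, 0.989, -0.0], [0.989, -0.146, -0.0], [-0.0, -0.0, -1.0]]
ft_force: [0.5, 0.2, 0.2]
grip_width: -0.0001
gripper_force: 0.9
```

{"fn": "drive_tool", "kwargs": {
  "series": [
    [[0,0,-0.05],0,0],
    [[0,0,-0.1],0,0],
    [[0,0,-0.15],0,0],
    [[0,0,-0.18],0,0],
    [[-0.543,0.023,-0.18],-8,0],
    [[-0.543,0.023,-0.18],-8,0],
    [[-0.543,0.023,-0.18],-8,0],
    [[-0.543,0.023,-0.18],-8,0],
    [[-0.543,0.023,-0.18],-8,0],
    [[-0.543,0.023,-0.18],-8,0],
    [[-0.543,0.023,-0.18],-8,0],
    [[-0.543,0.023,-0.18],-8,0],
    [[-0.543,0.023,-0.18],-8,0],
    [[-0.543,0.023,-0.18],-8,0],
    [[-0.543,0.023,-0.18],-8,0],
    [[-0.543,0.023,-0.18],-8,0],
    [[-0.543,0.023,-0.18],-8,0],
    [[-0.543,0.023,-0.18],-8,0]
  ]
}}

```text
time_s: 6.15
position: [0.465, -0.3032, 0.2033]
tool_rot: [[0.006, 1.0, -0.0], [1.0, -0.006, 0.0], [0.0, -0.0, -1.0]]
ft_force: [-0.7, 0.0, 0.7]
grip_width: 0.0005
gripper_force: 0.0
```

```bash
python3 - <<'E'
from h import *
d=grab('wrist');save(d,'w2.png');d=grab('scene');save(d,'s2.png')
go([.465,-.304,.103],-1)
E
```

```text
shift [-0.001  -0.0002  0.1006] turn 0.73 | at [ 0.4652 -0.303   0.2036] yaw -0.3
```

View pics/w2.png

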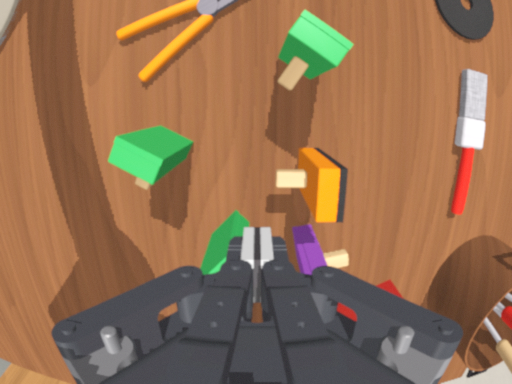

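The wrist view shows the orange block's top at about (320,185), its knob at (290,179), the closed fingertips at (258,240) and the purple block at (310,250). I'll check this against the estimate by projecting.

```bash
python3 - <<'E'
from h import *
d=grab('wrist');K=d['K']
def pr(X):
    c=d['R']@np.array(X)+d['t'];th=np.arctan2(np.hypot(*c[:2]),c[2]);u=c[:2]/np.hypot(*c[:2])*th;return (K[0,0]*u+K[:2,2]).round(1)
for X in([.539,-.281,.12],[.539,-.327,.12],[.515,-.281,.12],[.515,-.327,.12],[.485,-.304,.06],env.observe()['position']):print(np.round(X,3),pr(X))
t=pts(dict(np.load('top0.npz')));h=t[205:240,386:422].reshape(-1,3);h=h[(h[:,2]>.03)&(h[:,2]<.14)];print('purple area',h.min(0).round(3),h.max(0).round(3));h=h[h[:,2]>.11];print(h.min(0),h.max(0))
E
```

```text
[ 0.539 -0.281  0.12 ] [347.9 169. ]
[ 0.539 -0.327  0.12 ] [343.5 222.2]
[ 0.515 -0.281  0.12 ] [319.1 168.8]
[ 0.515 -0.327  0.12 ] [316.1 222.9]
[ 0.485 -0.304  0.06 ] [276.3 178.7]
[ 0.465 -0.303  0.204] [255.7 242.6]
purple area [ 0.509 -0.429  0.031] [ 0.566 -0.378  0.127]
[ 0.50910039 -0.42766205  0.1101901 ] [ 0.54018569 -0.37849354  0.12721385]
```

{"fn": "drive_tool", "kwargs": {
  "series": [
    [[-0.001,0,0.04],0.7,0],
    [[-0.001,0,0.08],0.7,0],
    [[-0.001,0,0.098],0.7,0],
    [[-0.001,0.01,0.098],0.7,0],
    [[-0.001,0.02,0.098],0.7,0],
    [[-0.001,0.03,0.098],0.7,0],
    [[-0.001,0.036,0.098],0.7,0],
    [[-0.001,0.042,0.098],0.7,0],
    [[-0.001,0.048,0.098],0.7,0],
    [[-0.001,0.054,0.098],0.7,0],
    [[-0.001,0.06,0.098],0.7,0],
    [[-0.001,0.066,0.098],0.7,0],
    [[-0.001,0.07,0.098],0.7,0],
    [[-0.001,0.07,0.098],0.7,0],
    [[-0.001,0.07,0.098],0.7,0],
    [[-0.001,0.07,0.098],0.7,0],
    [[-0.001,0.07,0.098],0.7,0],
    [[-0.001,0.07,0.098],0.7,0]
  ]
}}

```text
time_s: 8.1
position: [0.5348, -0.3058, 0.1054]
tool_rot: [[0.019, 1.0, 0.0], [1.0, -0.019, -0.0], [-0.0, 0.0, -1.0]]
ft_force: [0.4, -0.8, 0.2]
grip_width: 0.0001
gripper_force: 0.0
```

```bash
python3 - <<'E'
from h import *
d=grab('wrist');save(d,'w3.png');d=grab('scene');save(d,'s3.png');P=pts(d)
q=P[170:330,90:230].reshape(-1,3);q=q[(abs(q[:,0]-.6)<.09)&(abs(q[:,1]+.305)<.055)&(q[:,2]>.015)&(q[:,2]<.1)]
b=q[q[:,2]<.035];k=q[(q[:,2]>.045)&(q[:,2]<.07)]
print(len(b),cv2.minAreaRect(b[:,:2].astype(np.float32)));
k=k[k[:,2]>.05];print(len(k),k.mean(0),k.max(0),k.min(0),np.median(b[:,2]))
E
```

```text
489 ((0.6007900238037109, -0.3049774169921875), (0.046127449721097946, 0.12252380698919296), 89.8831787109375)
22 [ 0.60206756 -0.30501136  0.0541063 ] [ 0.6088689  -0.29799252  0.05788009] [ 0.59353581 -0.31207017  0.05069612] 0.02453145851721768
```

View pics/w3.png

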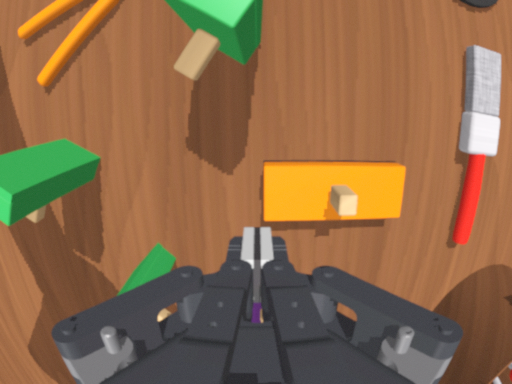

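The wrist view shows the block lying with its knob up, the body spanning (264..404,162..220) and the knob at (344,200). I'll move above it with the fingers part open.

{"fn": "drive_tool", "kwargs": {
  "series": [
    [[0,0,-0.03],-1,0.05],
    [[0.002,0.03,-0.03],-1,0.05],
    [[0.002,0.066,-0.03],-1,0.05],
    [[0.002,0.066,-0.03],-1,0.05],
    [[0.002,0.066,-0.02],-1,0.05],
    [[0.002,0.066,-0.02],-1,0.05],
    [[0.002,0.066,-0.02],-1,0.05]
  ]
}}

```text
time_s: 8.9
position: [0.6, -0.305, 0.1249]
tool_rot: [[0.002, 1.0, -0.001], [1.0, -0.002, 0.001], [0.001, -0.001, -1.0]]
ft_force: [0.1, -0.1, -0.0]
grip_width: 0.0499
gripper_force: 0.0
```

```bash
cat >> h.py <<'E'
def ray(d,uv,z):  # fisheye ray onto plane z
    K=d['K'];m=(np.array(uv,float)-K[:2,2])/K[0,0];r=np.hypot(*m);v=np.array([*(m/r*np.sin(r)),np.cos(r)])
    c=-d['R'].T@d['t'];w=d['R'].T@v;return c+w*(z-c[2])/w[2]
E
python3 - <<'E'
from h import *
d=grab('wrist');save(d,'w4.png');h=cv2.cvtColor(d['img'],cv2.COLOR_RGB2HSV)
m=cv2.inRange(h,(6,200,140),(22,255,255));m[300:]=0
c=max(cv2.findContours(m,0,1)[0],key=cv2.contourArea).reshape(-1,2)
w=np.array([ray(d,p,.027)[:2] for p in c],np.float32);print('body',cv2.minAreaRect(w),c.min(0),c.max(0))
go([.601,-.305,.032],0);print(env.observe()['grip_width'])
E
```

```text
body ((0.6006297469139099, -0.3018588721752167), (0.047943126410245895, 0.11764959990978241), 89.31531524658203) [188 159] [327 214]
shift [0.0001 0.0008 0.0934] turn -0.11 | at [ 0.6003 -0.3051  0.1254] yaw -0.1
0.05006044784975962
```

View pics/w4.png

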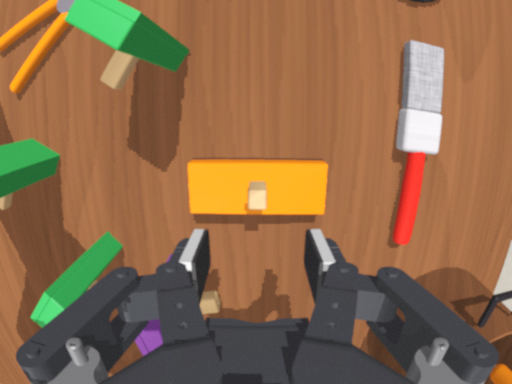

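{"fn": "drive_tool", "kwargs": {
  "series": [
    [[0.001,0.001,0.04],0,0.05],
    [[0.001,0.001,0.075],0,0.05],
    [[0.001,0.001,0.09],0,0.05],
    [[0.001,0.001,0.094],0,0.05],
    [[0.001,0.001,0.094],0,0.01],
    [[0.001,0.001,0.094],0,0],
    [[0.001,0.001,0.094],0,0],
    [[0.001,0.001,0.094],0,0],
    [[0.001,0.001,0.094],0,0],
    [[0.001,0.001,0.094],0,0],
    [[0.001,0.001,0.094],0,0],
    [[0.001,0.001,0.094],0,0]
  ],
  "newtons": 60
}}

```text
time_s: 10.15
position: [0.6025, -0.3045, 0.0334]
tool_rot: [[0.001, 1.0, 0.002], [1.0, -0.001, -0.002], [-0.002, 0.002, -1.0]]
ft_force: [-1.9, -0.2, 6.3]
grip_width: 0.0123
gripper_force: 60.4
```

{"fn": "drive_tool", "kwargs": {
  "series": [
    [[0,0,-0.02],0,0],
    [[0,0,-0.05],0,0],
    [[0,0,-0.09],0,0],
    [[0,0,-0.13],0,0],
    [[0,0,-0.16],0,0],
    [[0,0,-0.17],0,0],
    [[0.02,-0.003,-0.17],1,0],
    [[0.06,-0.009,-0.17],2,0],
    [[0.1,-0.015,-0.17],3,0],
    [[0.14,-0.021,-0.17],4,0],
    [[0.18,-0.027,-0.17],5,0],
    [[0.22,-0.033,-0.17],6,0],
    [[0.26,-0.039,-0.17],7,0],
    [[0.3,-0.045,-0.17],8,0],
    [[0.34,-0.051,-0.17],8.4,0],
    [[0.38,-0.057,-0.17],8.4,0],
    [[0.42,-0.063,-0.17],8.4,0],
    [[0.46,-0.069,-0.17],8.4,0],
    [[0.5,-0.075,-0.17],8.4,0],
    [[0.53,-0.08,-0.17],8.4,0]
  ]
}}

```text
time_s: 12.15
position: [0.5212, 0.2283, 0.2]
tool_rot: [[0.146, 0.989, -0.002], [0.989, -0.146, -0.0], [-0.0, -0.002, -1.0]]
ft_force: [0.3, -0.3, -3.6]
grip_width: 0.0127
gripper_force: 59.1
```

{"fn": "drive_tool", "kwargs": {
  "series": [
    [[0,0,0],0,0],
    [[0,0,0],0,0],
    [[0,0,0],0,0]
  ]
}}

```text
time_s: 12.45
position: [0.5225, 0.2252, 0.2007]
tool_rot: [[0.148, 0.989, -0.001], [0.989, -0.148, -0.001], [-0.001, -0.001, -1.0]]
ft_force: [0.4, -0.4, -3.4]
grip_width: 0.0124
gripper_force: 59.1
```

```bash
python3 - <<'E'
from h import *
d=grab('wrist');save(d,'w5.png');h=cv2.cvtColor(d['img'],cv2.COLOR_RGB2HSV)
m=cv2.inRange(h,(6,200,120),(22,255,255));m[:60]=0
c=max(cv2.findContours(m,0,1)[0],key=cv2.contourArea).reshape(-1,2);print(c.min(0),c.max(0))
z=env.observe()['position'][2]-.005
w=np.array([ray(d,p,z)[:2] for p in c],np.float32);print('body',cv2.minAreaRect(w))
d=grab('scene');save(d,'s5.png');P=pts(d);h=cv2.cvtColor(d['img'],cv2.COLOR_RGB2HSV)
m=cv2.inRange(h,(4,150,90),(18,255,255));q=P[m>0];q=q[(q[:,2]>.1)&(np.hypot(q[:,0]-.52,q[:,1]-.22)<.12)];print(len(q),cv2.minAreaRect(q[:,:2].astype(np.float32)),q.min(0),q.max(0))
go([.5209,.2363,.2],-8.4);print(env.observe()['grip_width'],env.observe()['ft_force'])
E
```

```text
[151 188] [362 267]
body ((0.5236709117889404, 0.230000302195549), (0.04811890050768852, 0.11564629524946213), 81.4540023803711)
387 ((0.5247695446014404, 0.22418802976608276), (0.0472031831741333, 0.12319409847259521), 80.99490356445312) [0.46147389 0.19278663 0.1721221 ] [0.58671433 0.24732581 0.20558462]
shift [ 0.0108 -0.0035  0.001 ] turn -0.16 | at [0.5227 0.2251 0.201 ] yaw -8.6
0.012869999293521056 [ 0.77697777  0.31437958 -2.66508259]
```

View pics/w5.png

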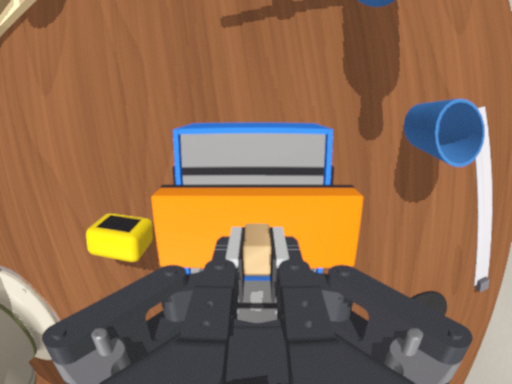

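View pics/s5.png

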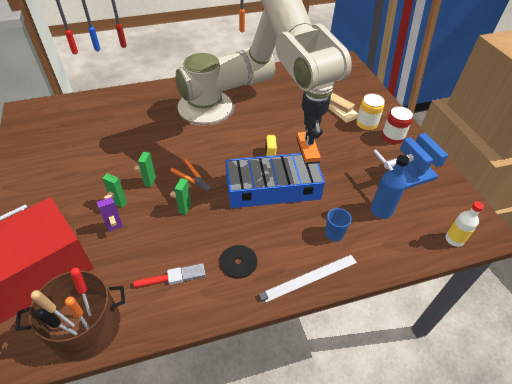

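The wrist view shows the block level in hand, the knob gripped at (258,250) and the body spanning (152..362,188..267). The scene view shows it over the tray's +y end. I'll correct by 11 mm and lower partway, then check.

{"fn": "drive_tool", "kwargs": {
  "series": [
    [[0.0106,-0.0048,0],0,0],
    [[0.0106,-0.0048,0.02],0,0],
    [[0.0106,-0.0048,0.05],0,0],
    [[0.0106,-0.0048,0.075],0,0],
    [[0.0106,-0.0048,0.082],0,0],
    [[0.0106,-0.0048,0.087],0,0],
    [[0.0106,-0.0048,0.092],0,0],
    [[0.0106,-0.0048,0.097],0,0],
    [[0.0106,-0.0048,0.102],0,0],
    [[0.0106,-0.0048,0.107],0,0],
    [[0.0106,-0.0048,0.112],0,0],
    [[0.0106,-0.0048,0.112],0,0]
  ]
}}

```text
time_s: 13.75
position: [0.519, 0.2372, 0.0885]
tool_rot: [[0.147, 0.989, -0.001], [0.989, -0.147, -0.0], [-0.001, -0.001, -1.0]]
ft_force: [0.3, -0.7, -3.3]
grip_width: 0.0125
gripper_force: 59.2
```

{"fn": "drive_tool", "kwargs": {
  "series": [
    [[0,-0.0005,0.006],0,0],
    [[0,-0.0005,0.012],0,0],
    [[0,-0.0005,0.018],0,0],
    [[0,-0.0005,0.024],0,0],
    [[0,-0.0005,0.03],0,0],
    [[0,-0.0005,0.036],0,0],
    [[0,-0.0005,0.041],0,0],
    [[0,-0.0005,0.045],0,0],
    [[0,-0.0005,0.048],0,0],
    [[0,-0.0005,0.05],0,0],
    [[0,-0.0005,0.051],0,0],
    [[0,-0.0005,0.051],0,0],
    [[0,-0.0005,0.051],0,0]
  ]
}}

```text
time_s: 15.05
position: [0.5188, 0.2374, 0.0383]
tool_rot: [[0.147, 0.989, 0.0], [0.989, -0.147, -0.0], [-0.0, 0.0, -1.0]]
ft_force: [0.5, 0.6, -5.0]
grip_width: 0.0125
gripper_force: 60.5
```

{"fn": "drive_tool", "kwargs": {
  "series": [
    [[0,0,0.001],0,0],
    [[0,0,0.002],0,0],
    [[0,0,0.002],0,0],
    [[0,0,0.002],0,0]
  ]
}}

```text
time_s: 15.45
position: [0.519, 0.2375, 0.0374]
tool_rot: [[0.147, 0.989, 0.001], [0.989, -0.147, 0.0], [0.0, 0.001, -1.0]]
ft_force: [-2.8, -0.7, 5.4]
grip_width: 0.0123
gripper_force: 61.1
```

On the floor. I'll release gently and withdraw straight up.

{"fn": "drive_tool", "kwargs": {
  "series": [
    [[0,0,0],0,0.02],
    [[0,0,0],0,0.025],
    [[0,0,0],0,0.03],
    [[0,0,0],0,0.03],
    [[0,0,-0.005],0,0.03],
    [[0,0,-0.015],0,0.03],
    [[0,0,-0.03],0,0.03],
    [[0,0,-0.05],0,0.03],
    [[0,0,-0.08],0,0.03],
    [[0,0,-0.12],0,0.03],
    [[0,0,-0.16],0,0.03],
    [[0,0,-0.19],0,0.03],
    [[0,0,-0.19],0,0.03],
    [[0,0,-0.19],0,0.03],
    [[0,0,-0.19],0,0.03]
  ]
}}

```text
time_s: 16.95
position: [0.5183, 0.2373, 0.2254]
tool_rot: [[0.147, 0.989, -0.002], [0.989, -0.147, -0.0], [-0.001, -0.002, -1.0]]
ft_force: [-0.3, -0.5, 0.4]
grip_width: 0.0302
gripper_force: 0.0
```

```bash
python3 - <<'E'
from h import *
d=grab('wrist');d2=grab('scene')
cv2.imwrite('pics/f.png',np.hstack([cv2.resize(x['img'],(400,300)) for x in(d,d2)])[:,:,::-1]);print(env.observe()['ft_force'])
E
```

```text
[ 0.60052783 -0.60790102  0.0290302 ]
```

View pics/f.png

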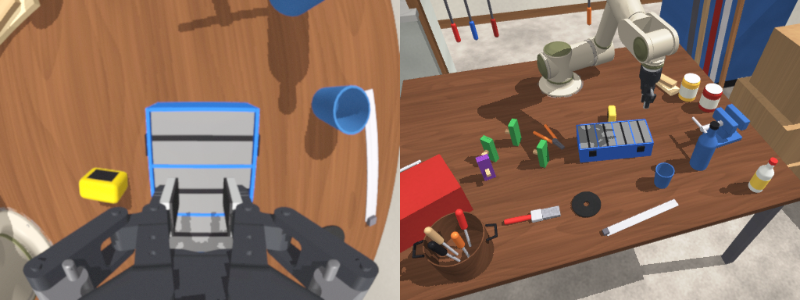

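The hand is empty above the tray, the flaps have sprung shut over pocket 3 and nothing else has moved. I'm handing the job in.

```bash
python3 -c "
from rig import env
print(env.close_job())"
```

```text
the job is handed in; nothing more can be done
None
```

The job is handed in: I tipped the orange block onto its sole, felt that pocket 3 was empty, and lowered the block by its knob to that pocket's floor; the hand came out empty, the flaps closed and the other objects looked undisturbed, but the hand-in returned no verdict.

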